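Index the specimen wheel until the dish is under the loupe

ROBOT

A 6-joint arm with a two-finger parallel gripper is mounted at the origin on a cart in front of the work surface, level with it; the furniture and walls round the work are solid. World frame = base frame: x ahead of the robot, y to its left, z up, the work surface at z = 0. Lengths are in m, angles in rad, forces in N, time in s.
With the tool pointing down it reaches from about 0.425 to 0.925 m from the base axis. Payload 12.5 kg.
Tool frame: the origin (TCP) lies midway between the tips of the shut fingers; the grasp point (between the pads) lies 19 mm behind it; z points along the fingers, y is the line along which they close (so a half turn about z gives the same grasp; the last joint's range is limited). The gripper opens to 85 mm and grips with 20 to 120 N. Pads are 22 mm wide; open, the fingers measure 114 mm over their backs; the gripper's body (76 mm by 85 mm) begins 54 mm behind the grasp point. The pads swing forward as they close: fully open they stand 13 mm farther back than shut.
Start: joints at [-1.392, 0.491, 1.559, -0, 1.092, -0.106], TCP at [0.176, -0.6, 0.231] pointing down, gripper open.
Joint ranges: [-3.1, 3.1], [-0.84, 2.19], [0.05, 2.79], [-1.13, 4.28], [0.06, 2.93], [-2.69, 2.69]. Speed limits (rad/s): [2.22, 2.22, 2.79, 3.14, 3.14, 3.14].

INTERFACE

Orientations are given as [roll, pitch, yaw] about the fixed x, y, z axes, in that order (R = Rz(yaw) Ry(pitch) Rx(roll)).
In Python, from rig import * gives the robot as it stands. The module is installed in compiled form; this text tells all that it offers.
- The arm moves only by the shell command python3 -m crank 'ROWS' [OPENING] [FORCE]. ROWS is JSON, a list of rows, each an object with "offset": the shift along the tool's x, y, z each as a share of 500 mm, from -1 to 1, a list of three; "twist": the turn, a rotation vector about the tool's x, y, z each as a share of 180 degrees, from -1 to 1, a list of three. A call has 1 to 10 rows; each row is the pose to reach, as a shift and turn from the pose commanded when the call began, along the tool's axes at that moment, turning the shorter way round; what a row does not reach only later rows make up. A row lasts 1/10 s, in which the tool goes at most 50 mm and 8.59 degrees, less where a joint would pass 70% of its speed; a pose out of reach is approached as far as the arm can. A call with a number of a shift or a turn outside -1 to 1 is refused whole. A call with a gripper value outside its range is refused whole. OPENING is the opening, from 0 (shut) to 1 (fully open), set as the call begins (- or left out, the last holds). The fingers move at their own pace and stop on an object; FORCE is the grip in N (left out, the last holds). Time passes only in rows, so rows that repeat a pose let the fingers close. It gives the time, the measured TCP pose, the force, the opening and the grip force at its end, in the units of the state.
- get_state(): the state, without advancing time (a new reading comes with each control period).
- snapshot(name): name is "scene" or "top" or "wrist"; returns (picture, depth): 400x640x3 uint8, red, green, blue; 400x640 float32, m along the optical axis (not along the pixel's ray), 0 where there is no reading.
- camera_info(name): a dict with "K" (3x3 intrinsics, pixels), "R" (3x3) and "t" (3): a world point X has camera coordinates R X + t. Camera axes: x right, y down, z forward; pixel columns grow to the right and rows downward; lengths in m; the calibration is good to about 2 mm. A picture is of the moment at which its call begins: read the wrist's pose just before it. camera_info takes no time and is no camera call; for the wrist camera it gives the pose at the moment of the call.
- sign_off(): hands the job in; it is judged then, once.
The state is a dict: "time": time; "joints": joint angles; "qd": joint speeds; "joint_torque": joint torques, N m; "position": TCP position; "eef_rot": TCP orientation; "ft_force": force on the tool from outside, world axes, zero at the start; "ft_torque": the same for the moment, N m; "width": opening from 0.0 (shut) to 1.0 (fully open); "gripper_force": force on a finger pad.
Only numpy, scipy, OpenCV 4.12 (cv2) and the standard library are available. Lean on these libraries where they do the work, as an engineer would, in place of code of your own. Each camera call takes 0.05 s, during which the arm holds its last target. There are 200 camera calls.

TASK

Bring the round glass dish on the five-spoked inspection wheel under the loupe: advance the wheel, either way round, by pushing one spoke after another sideways until the dish rests centred below the loupe. Push on the spokes only, never on the glass dish or the loupe, and let go of the wheel when it is there.

Things in the scene. Friction and masses are not known exactly. Their poses are not given: they have to be found in the camera images.
- index_stand: Fixed inspection stand; origin on the table, on the wheel's vertical axis; x points from there level to the loupe, z up. Dark steel foot 116 mm across, 12 mm high, with a flat bar along x to a post 122 mm high at x = 185 mm that holds the loupe. The wheel on it: black hub 50 mm across, top 79 mm up; five spokes; reaches 152 mm from the axis. Free above, away from the loupe.
- wheel (a joint): Turn of the wheel, rad, anticlockwise from above; more than a turn each way; friction (0.12 N m) stops it where left. 0: dish opposite the loupe (stand's -x); +-3.14: under it. Five spokes 72 degrees apart, 9 mm wide, 55 to 69 mm above the table, bare from 25 to 88 mm from the axis. Ends, anticlockwise: 64 mm tray with dish; 24 mm black ball; tray with square tile; tray with steel cylinder; ball.
- dish: Round glass dish with pale gel, 57 mm across, 12 mm high, held by jaws on the 64 mm tray at the end of its spoke, so it goes round with the wheel, its centre 120 mm from the axis. Origin at the centre of its underside, 66 mm above the table.
- loupe: Black loupe, 42 mm across, 42 mm high, fixed upright in a collar on the stand's arm, its centre 120 mm from the wheel axis. Origin at the centre of its underside, 95 mm above the table; the dish passes below it.

How it is judged:
By the outcome, as a careful person would: the job done as asked, in the order asked, and still so for the second after the job is handed in, with the robot touching nothing.
It also fails if it takes over 51 s, if anything falls off the work surface, if the arm or the gripper's body presses on something with over 40 N, if the wrist force passes 120 N, or if a joint passes its speed limit or range.

## Working session

There is one attempt and no reset: what is moved stays moved. The work goes in short steps, Python scripts to look and compute and a shell command to move; the robot and the scene stay as the last step left them, time stands still between calls to the robot, and variables do not carry over. Pictures are saved under pics/ and viewed, at most 10 in all, crops included, and the job is handed in when it is done.

```bash
mkdir -p pics; python3 - <<'E'
from rig import *
import cv2,numpy as np
s=get_state();print(s['time'],s['position'],s['eef_rot'])
for n in("top","scene"):
    p,d=snapshot(n);cv2.imwrite(f'pics/{n}0.png',p[:,:,::-1]);np.save(f'pics/{n}0.npy',d)
    c=camera_info(n);print(n,np.round(c['K'],1).tolist(),np.round(c['R'],3).tolist(),np.round(c['t'],3))
E
```

```text
0.0 [ 0.17557727 -0.59959899  0.23071888] [-3.14048810e+00 -1.42943480e-04  2.84745676e-01]
top [[442.3, 0.0, 326.0], [0.0, 442.3, 206.1], [0.0, 0.0, 1.0]] [[0.009, -1.0, 0.012], [-0.984, -0.011, -0.175], [0.175, -0.01, -0.984]] [0.382 0.53  0.831]
scene [[430.0, 0.0, 323.2], [0.0, 430.0, 200.2], [0.0, 0.0, 1.0]] [[0.804, -0.595, -0.012], [-0.453, -0.598, -0.661], [0.386, 0.537, -0.75]] [-0.204  0.556  0.506]
```

View pics/top0.png

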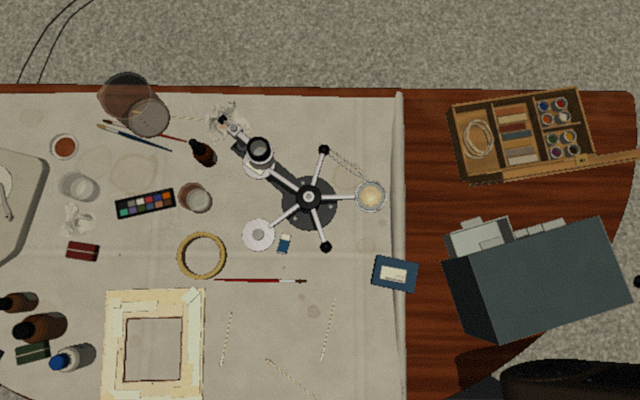

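View pics/scene0.png

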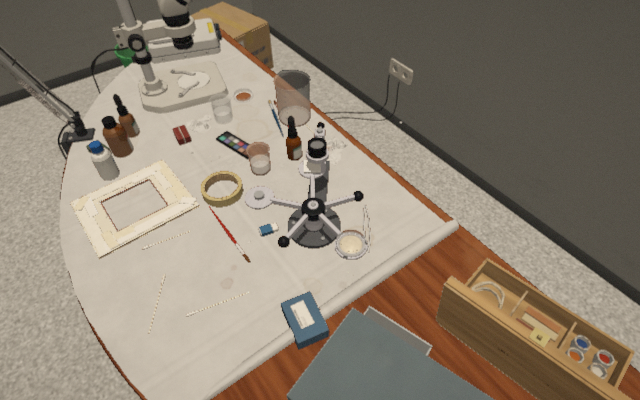

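The top view shows the hub at about (309,197), the loupe top at (260,149), the dish at (370,196), and balls at (324,150) and (326,247). The tile tray is beneath the loupe and the cylinder tray is at (259,235). Next I turn these into positions and a wheel angle.

```bash
cat > h.py <<'E'
from rig import *
import cv2,numpy as np
def ray(n,u,v,z,c=None):
    c=c or camera_info(n);R=np.array(c['R']);o=-R.T@np.array(c['t'])
    d=R.T@np.linalg.inv(np.array(c['K']))@[u,v,1.];return o+d*(z-o[2])/d[2]
def proj(n,X):
    c=camera_info(n);p=np.array(c['K'])@(np.array(c['R'])@X+np.array(c['t']));return p[:2]/p[2]
E
python3 - <<'E'
from h import *
P={k:ray('top',*a) for k,a in dict(hub=(309,197,.079),loupe=(260,149,.137),dish=(370,196,.078),ballL=(324,150,.062),ballR=(326,247,.062),cyl=(259,235,.075)).items()}
for k,a in dict(hub=(313,206,.079),loupe=(317,145,.137),dish=(351,244,.076),ballL=(359,196,.062),ballR=(284,242,.062)).items(): print('scene',k,np.round(ray('scene',*a),3))
h=P['hub']
for k,p in P.items():
    d=(p-h)[:2];print(k,np.round(p,3),round(np.hypot(*d),3),round(np.degrees(np.arctan2(d[1],d[0])),1))
p=cv2.imread('pics/top0.png')[120:270,210:410];cv2.imwrite('pics/crop0.png',cv2.resize(p,None,fx=4,fy=4,interpolation=2))
d=np.load('pics/top0.npy');print(d[197,309],d[196,370])
print(P['hub'],np.hypot(*h[:2]))
E
```

```text
scene hub [0.537 0.416 0.079]
scene loupe [0.616 0.508 0.137]
scene dish [0.541 0.297 0.076]
scene ballL [0.64  0.391 0.062]
scene ballR [0.446 0.387 0.062]
hub [0.537 0.42  0.079] 0.0 0.0
loupe [0.613 0.508 0.137] 0.116 49.3
dish [0.541 0.303 0.078] 0.117 -88.3
ballL [0.636 0.392 0.062] 0.103 -15.7
ballR [0.444 0.386 0.062] 0.099 -160.3
cyl [0.464 0.513 0.075] 0.119 128.2
0.8450809 0.85393095
[0.53746794 0.41985531 0.079     ] 0.6820192550963653
```

View pics/crop0.png

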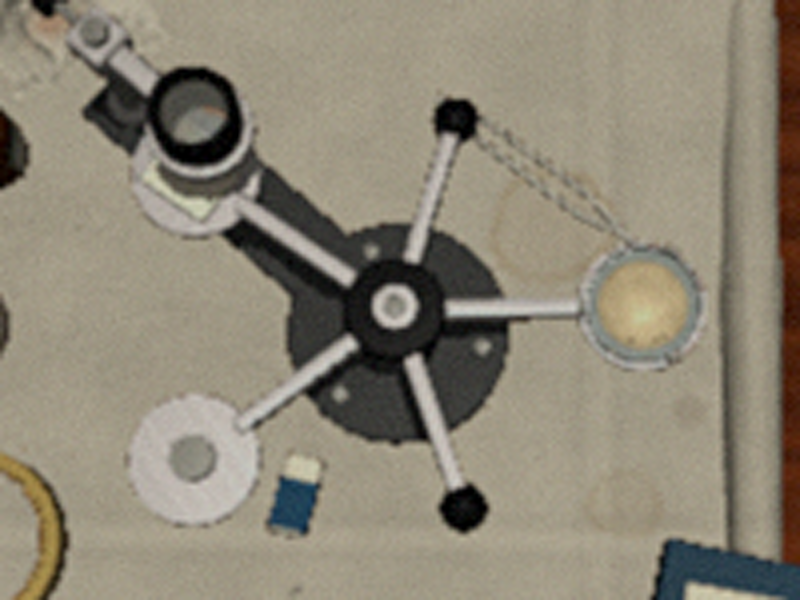

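The crop confirms spokes at about -160, -88, -16, 56 and 128 degrees, with the loupe at about 49 degrees. The dish therefore needs about +137 degrees. I'll push the front-side spokes, which are well away from the loupe. First I check obstacle heights and compute the approach rows.

```bash
cat >> h.py <<'E'
from scipy.spatial.transform import Rotation as Ro
HUB=np.array([.537,.418]);LP=49.3
def pose(phi,z=.045,r=.060,b=.019):
    a=np.radians(phi);p=HUB+r*np.array([np.cos(a),np.sin(a)])-b*np.array([-np.sin(a),np.cos(a)])
    return [*p,z,phi+180]
def rows(targets):
    s=get_state();R0=Ro.from_euler('xyz',s['eef_rot']);p0=np.array(s['position'])
    for x,y,z,yaw in targets:
        o=R0.inv().apply(np.array([x,y,z])-p0)/.5
        t=(R0.inv()*Ro.from_euler('xyz',[np.pi,0,np.radians(yaw)])).as_rotvec()/np.pi
        print(np.round([x,y,z,yaw],3),'offset',np.round(o,3).tolist(),'twist',np.round(t,3).tolist())
E
python3 - <<'E'
from h import *
d=np.load('pics/top0.npy');c=camera_info('top');R=np.array(c['R']);K=np.array(c['K'])
v,u=np.mgrid[:400,:640];X=np.stack([(u-K[0,2])/K[0,0]*d,(v-K[1,2])/K[1,1]*d,d],-1)-np.array(c['t'])
W=X@R;m=d>0
for y in np.arange(.6,-.5,-.1):
    print(round(y,1),[ (lambda q: round(float(q.max()),2) if q.size else None)(W[...,2][m&(abs(W[...,0]-x)<.05)&(abs(W[...,1]-y)<.05)]) for x in np.arange(.1,.9,.1)])
rows([(.45,-.45,.3,16),(.62,-.1,.3,16),(.5,.3,.3,8),pose(-172,.2)])
E
```

```text
0.6 [None, 0.01, 0.01, 0.03, 0.07, 0.13, 0.12, 0.01]
0.5 [None, 0.01, 0.01, 0.07, 0.08, 0.14, 0.11, 0.01]
0.4 [None, 0.01, 0.01, 0.08, 0.08, 0.08, 0.01, 0.01]
0.3 [None, 0.01, 0.02, 0.03, 0.08, 0.08, 0.03, 0.01]
0.2 [None, 0.02, 0.03, 0.18, 0.12, 0.03, 0.04, 0.03]
0.1 [-0.19, 0.34, 0.25, 0.18, 0.2, 0.2, 0.05, 0.05]
0.0 [-0.19, 0.37, 0.37, 0.18, 0.18, 0.21, 0.04, 0.05]
-0.1 [-0.25, None, 0.26, 0.18, 0.18, 0.2, 0.05, 0.05]
-0.2 [-0.64, None, None, None, 0.01, 0.16, 0.05, 0.0]
-0.3 [-0.73, -0.74, None, None, None, 0.0, 0.0, 0.01]
-0.4 [-0.73, -0.73, None, None, None, None, None, None]
[ 0.45 -0.45  0.3  16.  ] offset [0.611, -0.133, -0.138] twist [-0.0, -0.0, 0.002]
[ 0.62 -0.1   0.3  16.  ] offset [1.134, -0.709, -0.138] twist [-0.0, -0.0, 0.002]
[0.5 0.3 0.3 8. ] offset [1.128, -1.545, -0.137] twist [-0.0, -0.0, 0.046]
[0.475 0.428 0.2   8.   ] offset [1.152, -1.805, 0.064] twist [-0.0, -0.0, 0.046]
```

```bash
A='{"offset":[0.611,-0.133,-0.24],"twist":[0,0,0]}'; :; python3 -m crank '[{"offset":[0,0,-0.2],"twist":[0,0,0]},{"offset":[0,0,-0.24],"twist":[0,0,0]},{"offset":[0.611,-0.133,-0.24],"twist":[0,0,0]},{"offset":[0.611,-0.133,-0.24],"twist":[0,0,0]},{"offset":[0.611,-0.133,-0.24],"twist":[0,0,0]},{"offset":[0.611,-0.133,-0.24],"twist":[0,0,0]},{"offset":[0.611,-0.133,-0.24],"twist":[0,0,0]},{"offset":[0.611,-0.133,-0.24],"twist":[0,0,0]},{"offset":[0.611,-0.133,-0.24],"twist":[0,0,0]},{"offset":[0.611,-0.133,-0.24],"twist":[0,0,0]}]' 0
python3 - <<'E'
from h import *
rows([(.65,-.12,.35,16),(.62,.1,.35,16),(.5,.3,.3,8)])
E
```

```text
time: 1.1
position: [0.4517, -0.4489, 0.3509]
eef_rot: [-3.141, 0.0, 0.288]
ft_force: [-0.5, 0.1, 0.6]
width: 0.0
gripper_force: 0.0
[ 0.65 -0.12  0.35 16.  ] offset [0.567, -0.518, 0.002] twist [-0.0, 0.0, 0.003]
[ 0.62  0.1   0.35 16.  ] offset [0.634, -0.957, 0.002] twist [-0.0, 0.0, 0.003]
[0.5 0.3 0.3 8. ] offset [0.518, -1.409, 0.102] twist [-0.0, 0.0, 0.047]
```

```bash
python3 -m crank '[{"offset":[0.567,-0.518,0],"twist":[0,0,0]},{"offset":[0.567,-0.518,0],"twist":[0,0,0]},{"offset":[0.567,-0.518,0],"twist":[0,0,0]},{"offset":[0.567,-0.518,0],"twist":[0,0,0]},{"offset":[0.567,-0.518,0],"twist":[0,0,0]},{"offset":[0.567,-0.518,0],"twist":[0,0,0]},{"offset":[0.567,-0.518,0],"twist":[0,0,0]},{"offset":[0.634,-0.95,0],"twist":[0,0,0]},{"offset":[0.634,-0.95,0],"twist":[0,0,0]},{"offset":[0.634,-0.95,0],"twist":[0,0,0]}]'
python3 - <<'E'
from h import *
rows([(.62,.1,.35,16),(.48,.27,.32,8),pose(-172,.2)])
E
```

```text
time: 2.1
position: [0.6246, -0.0009, 0.3508]
eef_rot: [3.141, 0.001, 0.283]
ft_force: [1.3, -1.1, 0.3]
width: -0.002
gripper_force: 0.0
[ 0.62  0.1   0.35 16.  ] offset [0.048, -0.196, 0.002] twist [0.0, 0.0, 0.001]
[0.48 0.27 0.32 8.  ] offset [-0.126, -0.601, 0.062] twist [0.0, 0.0, 0.046]
[0.475 0.428 0.2   8.   ] offset [-0.047, -0.908, 0.302] twist [0.0, 0.0, 0.046]
```

```bash
python3 -m crank '[{"offset":[0.048,-0.196,0],"twist":[0,0,0]},{"offset":[0.048,-0.196,0],"twist":[0,0,0]},{"offset":[-0.126,-0.6,0.06],"twist":[0,0,0.046]},{"offset":[-0.126,-0.6,0.06],"twist":[0,0,0.046]},{"offset":[-0.126,-0.6,0.06],"twist":[0,0,0.046]},{"offset":[-0.126,-0.6,0.06],"twist":[0,0,0.046]},{"offset":[-0.126,-0.6,0.06],"twist":[0,0,0.046]},{"offset":[-0.126,-0.6,0.06],"twist":[0,0,0.046]},{"offset":[-0.126,-0.6,0.06],"twist":[0,0,0.046]},{"offset":[-0.126,-0.6,0.06],"twist":[0,0,0.046]}]'
python3 - <<'E'
from h import *
p,d=snapshot('wrist');cv2.imwrite('pics/w1.png',p[:,:,::-1])
rows([pose(-172,.2),pose(-172,.1)])
print(proj('wrist',np.array([*HUB,.079])),[proj('wrist',np.array([HUB[0]+.12*np.cos(a),HUB[1]+.12*np.sin(a),z])).round() for a,z in((np.radians(-88),.078),(np.radians(49.3),.137))])
E
```

```text
time: 3.1
position: [0.4813, 0.2677, 0.3213]
eef_rot: [3.141, -0.0, 0.139]
ft_force: [-0.0, 0.1, -0.4]
width: 0.002
gripper_force: 0.0
[0.475 0.428 0.2   8.   ] offset [0.032, -0.32, 0.242] twist [0.0, -0.0, -0.0]
[0.475 0.428 0.1   8.   ] offset [0.032, -0.32, 0.442] twist [0.0, -0.0, -0.0]
[204.69113369 110.32085671] [array([302., 121.]), array([91., 12.])]
```

View pics/w1.png

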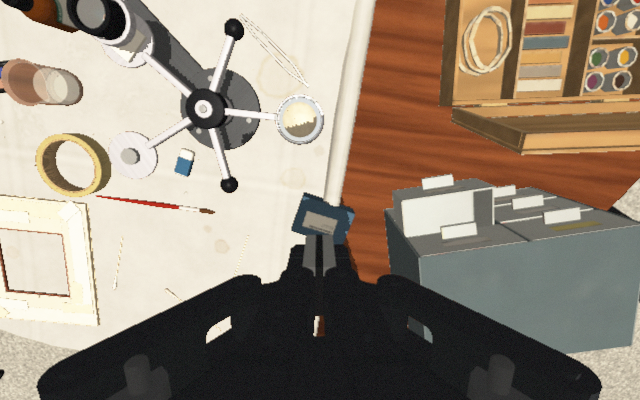

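The wrist view shows the hub at (203,108) and the dish at (300,119), within 2 px of the prediction. I move above the gap behind the near ball's spoke and descend.

```bash
python3 -m crank '[{"offset":[0.032,-0.32,0.1],"twist":[0,0,0]},{"offset":[0.032,-0.32,0.1],"twist":[0,0,0]},{"offset":[0.032,-0.32,0.1],"twist":[0,0,0]},{"offset":[0.032,-0.32,0.1],"twist":[0,0,0]},{"offset":[0.032,-0.32,0.3],"twist":[0,0,0]},{"offset":[0.032,-0.32,0.42],"twist":[0,0,0]},{"offset":[0.032,-0.32,0.42],"twist":[0,0,0]},{"offset":[0.032,-0.32,0.42],"twist":[0,0,0]},{"offset":[0.032,-0.32,0.42],"twist":[0,0,0]},{"offset":[0.032,-0.32,0.42],"twist":[0,0,0]}]'
python3 - <<'E'
from h import *
p,d=snapshot('top');cv2.imwrite('pics/t2.png',cv2.resize(p[120:270,210:410,::-1],None,fx=4,fy=4,interpolation=2))
rows([pose(-172)]);c=camera_info('wrist');print(-np.array(c['R']).T@c['t'])
E
```

```text
time: 4.15
position: [0.4753, 0.4299, 0.1136]
eef_rot: [-3.14, -0.003, 0.14]
ft_force: [-0.6, 0.1, 1.1]
width: 0.001
gripper_force: 0.0
[0.475 0.428 0.045 8.   ] offset [-0.002, 0.003, 0.138] twist [-0.001, -0.001, 0.0]
[0.54035328 0.4389623  0.25614908]
```

View pics/t2.png

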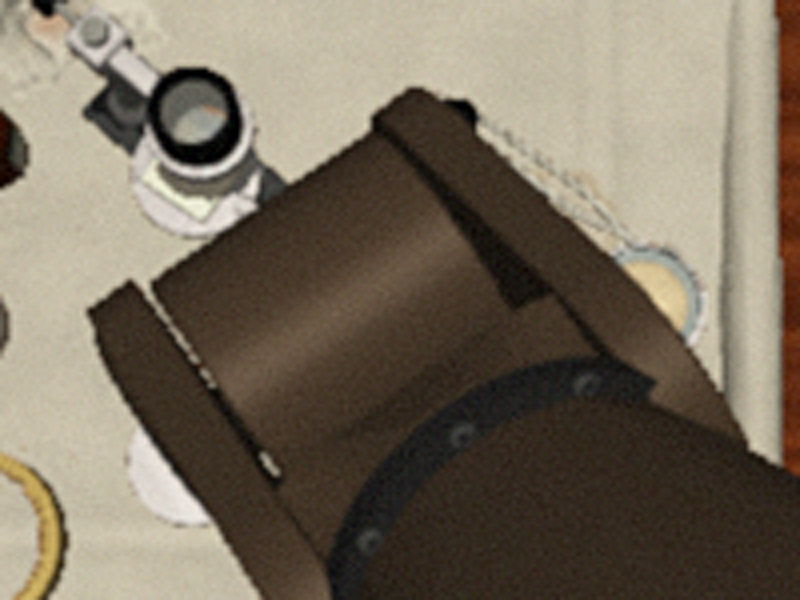

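The arm hides the hub from above, but the loupe and dish stay clear and untouched. Now I descend into the gap.

```bash
python3 -m crank '[{"offset":[-0.002,0.003,0.07],"twist":[0,0,0]},{"offset":[-0.002,0.003,0.138],"twist":[0,0,0]},{"offset":[-0.002,0.003,0.138],"twist":[0,0,0]},{"offset":[-0.002,0.003,0.138],"twist":[0,0,0]}]'
python3 - <<'E'
from h import *
rows([pose(p) for p in (-168,-164,-160,-155,-150,-145,-140,-135,-130,-125)])
E
```

```text
time: 4.6
position: [0.4739, 0.4286, 0.0442]
eef_rot: [-3.141, -0.002, 0.14]
ft_force: [0.4, 0.5, 0.3]
width: 0.005
gripper_force: 0.0
[ 0.474  0.424  0.045 12.   ] offset [-0.0, 0.009, -0.002] twist [-0.0, -0.001, -0.022]
[ 0.474  0.42   0.045 16.   ] offset [-0.002, 0.018, -0.002] twist [-0.0, -0.001, -0.044]
[ 0.474  0.415  0.045 20.   ] offset [-0.003, 0.026, -0.002] twist [-0.0, -0.001, -0.066]
[ 0.475  0.41   0.045 25.   ] offset [-0.004, 0.037, -0.002] twist [-0.0, -0.001, -0.094]
[ 0.476  0.404  0.045 30.   ] offset [-0.004, 0.048, -0.002] twist [-0.0, -0.001, -0.122]
[ 0.477  0.399  0.045 35.   ] offset [-0.002, 0.059, -0.002] twist [-0.0, -0.001, -0.15]
[ 0.479  0.394  0.045 40.   ] offset [0.0, 0.07, -0.002] twist [-0.0, -0.001, -0.178]
[ 0.481  0.389  0.045 45.   ] offset [0.003, 0.08, -0.002] twist [-0.0, -0.001, -0.205]
[4.84e-01 3.84e-01 4.50e-02 5.00e+01] offset [0.007, 0.091, -0.002] twist [-0.0, -0.001, -0.233]
[4.87e-01 3.80e-01 4.50e-02 5.50e+01] offset [0.012, 0.1, -0.002] twist [-0.0, -0.001, -0.261]
```

```bash
python3 -m crank '[{"offset":[0,0.009,0],"twist":[0,0,-0.022]},{"offset":[-0.002,0.018,0],"twist":[0,0,-0.044]},{"offset":[-0.003,0.026,0],"twist":[0,0,-0.066]},{"offset":[-0.004,0.037,0],"twist":[0,0,-0.094]},{"offset":[-0.004,0.048,0],"twist":[0,0,-0.122]},{"offset":[-0.002,0.059,0],"twist":[0,0,-0.15]},{"offset":[0,0.07,0],"twist":[0,0,-0.178]},{"offset":[0.003,0.08,0],"twist":[0,0,-0.205]},{"offset":[0.007,0.091,0],"twist":[0,0,-0.233]},{"offset":[0.012,0.1,0],"twist":[0,0,-0.261]}]'
python3 - <<'E'
from h import *
p,d=snapshot('scene');cv2.imwrite('pics/s3.png',cv2.resize(p[110:280,200:420,::-1],None,fx=3,fy=3))
rows([pose(p) for p in (-120,-115,-110,-105,-100,-95,-90,-86,-86)])
E
```

```text
time: 5.6
position: [0.4873, 0.3802, 0.0456]
eef_rot: [3.14, -0.004, 0.964]
ft_force: [-1.4, 1.7, 0.8]
width: 0.001
gripper_force: 1.1
[4.91e-01 3.76e-01 4.50e-02 6.00e+01] offset [-0.004, 0.009, 0.001] twist [0.001, -0.001, -0.025]
[4.94e-01 3.72e-01 4.50e-02 6.50e+01] offset [-0.006, 0.02, 0.001] twist [0.001, -0.001, -0.053]
[4.99e-01 3.68e-01 4.50e-02 7.00e+01] offset [-0.007, 0.031, 0.001] twist [0.001, -0.001, -0.081]
[5.03e-01 3.65e-01 4.50e-02 7.50e+01] offset [-0.007, 0.042, 0.001] twist [0.001, -0.001, -0.108]
[5.08e-01 3.62e-01 4.50e-02 8.00e+01] offset [-0.006, 0.053, 0.001] twist [0.001, -0.001, -0.136]
[5.13e-01 3.60e-01 4.50e-02 8.50e+01] offset [-0.004, 0.064, 0.001] twist [0.001, -0.001, -0.164]
[5.18e-01 3.58e-01 4.50e-02 9.00e+01] offset [-0.001, 0.074, 0.001] twist [0.001, -0.001, -0.192]
[5.22e-01 3.57e-01 4.50e-02 9.40e+01] offset [0.001, 0.083, 0.001] twist [0.001, -0.001, -0.214]
[5.22e-01 3.57e-01 4.50e-02 9.40e+01] offset [0.001, 0.083, 0.001] twist [0.001, -0.001, -0.214]
```

View pics/s3.png

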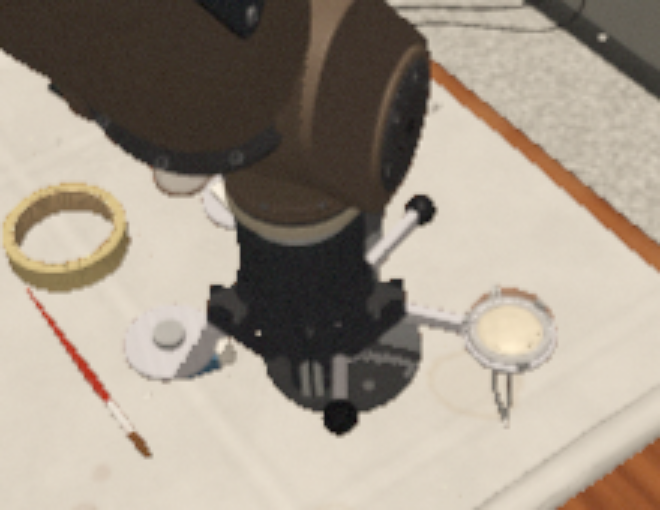

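The wheel is turning: the near spoke, with its ball at (340,415), is moving ahead of the fingers. The push goes on.

```bash
python3 -m crank '[{"offset":[-0.004,0.009,0],"twist":[0,0,-0.025]},{"offset":[-0.006,0.02,0],"twist":[0,0,-0.053]},{"offset":[-0.007,0.031,0],"twist":[0,0,-0.081]},{"offset":[-0.007,0.042,0],"twist":[0,0,-0.108]},{"offset":[-0.006,0.053,0],"twist":[0,0,-0.136]},{"offset":[-0.004,0.064,0],"twist":[0,0,-0.164]},{"offset":[-0.001,0.074,0],"twist":[0,0,-0.192]},{"offset":[0.001,0.083,0],"twist":[0,0,-0.214]},{"offset":[0.001,0.083,0],"twist":[0,0,-0.214]}]'
python3 - <<'E'
from h import *
rows([pose(-92),pose(-92,.18),pose(-172,.18)])
E
```

```text
time: 6.55
position: [0.5216, 0.3565, 0.0445]
eef_rot: [3.138, -0.001, 1.632]
ft_force: [1.1, -0.1, -0.4]
width: 0.002
gripper_force: 0.0
[5.16e-01 3.59e-01 4.50e-02 8.80e+01] offset [0.005, -0.011, -0.001] twist [0.001, -0.0, 0.03]
[ 0.516  0.359  0.18  88.   ] offset [0.005, -0.01, -0.271] twist [0.001, -0.0, 0.03]
[0.475 0.428 0.18  8.   ] offset [0.15, -0.083, -0.271] twist [0.0, -0.001, 0.475]
```

```bash
python3 -m crank '[{"offset":[0.005,-0.011,0],"twist":[0,0,0.03]},{"offset":[0.005,-0.011,-0.1],"twist":[0,0,0.03]},{"offset":[0.005,-0.011,-0.2],"twist":[0,0,0.03]},{"offset":[0.005,-0.011,-0.27],"twist":[0,0,0.03]},{"offset":[0.15,-0.083,-0.27],"twist":[0,0,0.475]},{"offset":[0.15,-0.083,-0.27],"twist":[0,0,0.475]},{"offset":[0.15,-0.083,-0.27],"twist":[0,0,0.475]},{"offset":[0.15,-0.083,-0.27],"twist":[0,0,0.475]},{"offset":[0.15,-0.083,-0.27],"twist":[0,0,0.475]},{"offset":[0.15,-0.083,-0.27],"twist":[0,0,0.475]}]'
python3 - <<'E'
from h import *
rows([pose(-174,.2),pose(-172,.2)])
E
```

```text
time: 7.55
position: [0.4742, 0.4287, 0.1789]
eef_rot: [3.141, -0.002, 0.635]
ft_force: [-1.3, 0.5, -0.5]
width: 0.004
gripper_force: 0.0
[0.475 0.431 0.2   6.   ] offset [0.004, -0.002, -0.042] twist [-0.0, -0.001, 0.169]
[0.475 0.428 0.2   8.   ] offset [0.001, 0.001, -0.042] twist [-0.0, -0.001, 0.158]
```

```bash
python3 -m crank '[{"offset":[0.001,0.001,-0.04],"twist":[0,0,0.158]},{"offset":[0.001,0.001,-0.04],"twist":[0,0,0.158]},{"offset":[0.001,0.001,-0.04],"twist":[0,0,0.158]},{"offset":[0.001,0.001,-0.04],"twist":[0,0,0.158]},{"offset":[0.001,0.001,-0.04],"twist":[0,0,0.158]}]'
python3 - <<'E'
from h import *
p,d=snapshot('wrist');cv2.imwrite('pics/w4.png',p[:,:,::-1]);rows([pose(-172)])
print(proj('wrist',np.array([*HUB,.079])))
E
```

```text
time: 8.05
position: [0.475, 0.4285, 0.1988]
eef_rot: [-3.141, -0.002, 0.145]
ft_force: [0.1, 0.4, -0.5]
width: -0.001
gripper_force: 0.0
[0.475 0.428 0.045 8.   ] offset [-0.0, 0.0, 0.307] twist [-0.0, -0.0, 0.003]
[341.96497618 126.26685996]
```

View pics/w4.png

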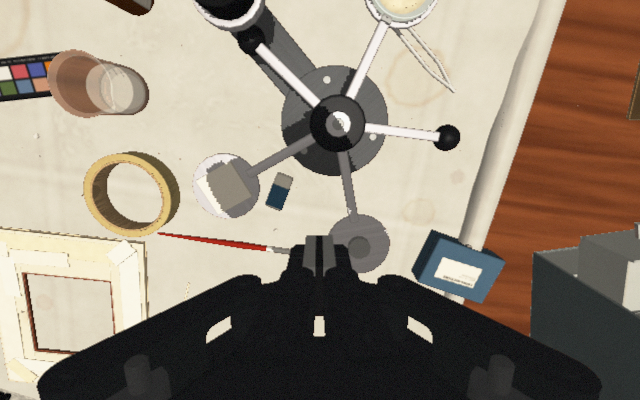

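The wrist view shows the hub at (338,122), balls at (252,42) and (447,137), the cylinder tray at (358,243), the tile tray at (226,186) and the dish at the top (402,0). I compute the spoke angles from these.

```bash
python3 - <<'E'
from h import *
h=ray('wrist',338,122,.079);print(h)
for k,a in dict(ball1=(447,137,.062),ball2=(252,42,.062),cyl=(359,243,.066),spk=(352,210,.069)).items():
    d=(ray('wrist',*a)-h)[:2];print(k,np.hypot(*d),np.degrees(np.arctan2(d[1],d[0])))
rows([pose(-172)])
E
```

```text
[0.53997598 0.42191419 0.079     ]
ball1 0.10187466279229317 -89.16787742294532
ball2 0.09790538521724229 56.5270545641189
cyl 0.11876129771170986 -160.12020097985126
spk 0.08262863473949159 -160.90674628139485
[0.475 0.428 0.045 8.   ] offset [-0.0, 0.0, 0.307] twist [-0.0, -0.0, 0.003]
```

Cylinder spoke is at about -160 and the dish at about -16, so 65 degrees remain. The first push left the spoke about 2.8 degrees behind the commanded angle. I repeat the push, stopping short.

```bash
python3 -m crank '[{"offset":[0,0,0.1],"twist":[0,0,0]},{"offset":[0,0,0.2],"twist":[0,0,0]},{"offset":[0,0,0.307],"twist":[0,0,0]},{"offset":[0,0,0.307],"twist":[0,0,0]},{"offset":[0,0,0.307],"twist":[0,0,0]}]' && python3 -m crank '[{"offset":[0,0.009,0],"twist":[0,0,-0.022]},{"offset":[-0.002,0.018,0],"twist":[0,0,-0.044]},{"offset":[-0.003,0.026,0],"twist":[0,0,-0.066]},{"offset":[-0.004,0.037,0],"twist":[0,0,-0.094]},{"offset":[-0.004,0.048,0],"twist":[0,0,-0.122]},{"offset":[-0.002,0.059,0],"twist":[0,0,-0.15]},{"offset":[0,0.07,0],"twist":[0,0,-0.178]},{"offset":[0.003,0.08,0],"twist":[0,0,-0.205]},{"offset":[0.007,0.091,0],"twist":[0,0,-0.233]},{"offset":[0.012,0.1,0],"twist":[0,0,-0.261]}]'
python3 - <<'E'
from h import *
rows([pose(p) for p in (-121,-117,-113,-109,-106,-103,-100,-98,-96,-95)])
E
```

```text
time: 8.6
position: [0.4751, 0.4284, 0.0442]
eef_rot: [3.141, 0.001, 0.149]
ft_force: [0.1, 0.1, 0.5]
width: -0.005
gripper_force: 0.0
time: 9.6
position: [0.4898, 0.3808, 0.0478]
eef_rot: [3.14, -0.005, 0.972]
ft_force: [-0.5, 2.7, 0.8]
width: 0.001
gripper_force: 1.2
[4.90e-01 3.76e-01 4.50e-02 5.90e+01] offset [-0.007, 0.005, 0.006] twist [0.001, -0.002, -0.018]
[4.93e-01 3.73e-01 4.50e-02 6.30e+01] offset [-0.009, 0.014, 0.006] twist [0.001, -0.002, -0.041]
[4.96e-01 3.70e-01 4.50e-02 6.70e+01] offset [-0.01, 0.022, 0.006] twist [0.001, -0.002, -0.063]
[5.00e-01 3.67e-01 4.50e-02 7.10e+01] offset [-0.011, 0.031, 0.006] twist [0.001, -0.002, -0.085]
[5.02e-01 3.66e-01 4.50e-02 7.40e+01] offset [-0.011, 0.038, 0.006] twist [0.001, -0.002, -0.102]
[5.05e-01 3.64e-01 4.50e-02 7.70e+01] offset [-0.011, 0.044, 0.006] twist [0.001, -0.002, -0.118]
[5.08e-01 3.62e-01 4.50e-02 8.00e+01] offset [-0.01, 0.051, 0.006] twist [0.001, -0.002, -0.135]
[5.10e-01 3.61e-01 4.50e-02 8.20e+01] offset [-0.01, 0.055, 0.006] twist [0.001, -0.001, -0.146]
[5.12e-01 3.60e-01 4.50e-02 8.40e+01] offset [-0.009, 0.06, 0.006] twist [0.001, -0.001, -0.157]
[5.13e-01 3.60e-01 4.50e-02 8.50e+01] offset [-0.009, 0.062, 0.006] twist [0.001, -0.001, -0.163]
```

```bash
python3 -m crank '[{"offset":[-0.007,0.006,0.002],"twist":[0,0,-0.018]},{"offset":[-0.009,0.014,0.002],"twist":[0,0,-0.041]},{"offset":[-0.01,0.022,0.002],"twist":[0,0,-0.063]},{"offset":[-0.011,0.031,0.002],"twist":[0,0,-0.085]},{"offset":[-0.011,0.038,0.002],"twist":[0,0,-0.102]},{"offset":[-0.011,0.044,0.002],"twist":[0,0,-0.118]},{"offset":[-0.01,0.051,0.002],"twist":[0,0,-0.135]},{"offset":[-0.01,0.055,0.002],"twist":[0,0,-0.146]},{"offset":[-0.009,0.058,0.002],"twist":[0,0,-0.152]},{"offset":[-0.009,0.058,0.002],"twist":[0,0,-0.152]}]'
python3 - <<'E'
from h import *
for n in('wrist','top'):
  p,d=snapshot(n);cv2.imwrite(f'pics/{n}5.png',p[:,:,::-1])
p=np.vstack([cv2.imread('pics/wrist5.png')[0:300],cv2.imread('pics/top5.png')[100:280]]);cv2.imwrite('pics/c5.png',p)
rows([pose(p) for p in (-96,-95,-94,-93,-92,-91)])
E
```

```text
time: 10.6
position: [0.5107, 0.3601, 0.0453]
eef_rot: [3.139, -0.002, 1.446]
ft_force: [1.9, 0.4, -0.1]
width: -0.003
gripper_force: 0.0
[5.12e-01 3.60e-01 4.50e-02 8.40e+01] offset [0.001, 0.003, -0.002] twist [0.001, -0.0, -0.007]
[5.13e-01 3.60e-01 4.50e-02 8.50e+01] offset [0.001, 0.005, -0.002] twist [0.001, -0.0, -0.012]
[5.14e-01 3.59e-01 4.50e-02 8.60e+01] offset [0.0, 0.007, -0.002] twist [0.001, -0.0, -0.018]
[5.15e-01 3.59e-01 4.50e-02 8.70e+01] offset [-0.0, 0.01, -0.002] twist [0.001, -0.0, -0.023]
[5.16e-01 3.59e-01 4.50e-02 8.80e+01] offset [-0.001, 0.012, -0.002] twist [0.001, -0.0, -0.029]
[5.17e-01 3.58e-01 4.50e-02 8.90e+01] offset [-0.001, 0.014, -0.002] twist [0.001, -0.0, -0.034]
```

View pics/c5.png

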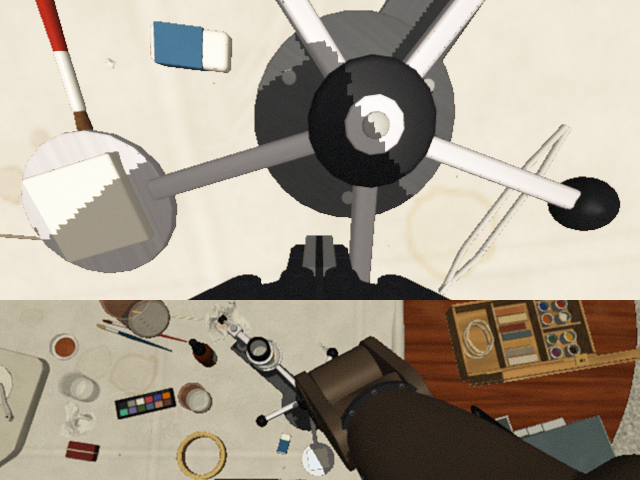

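The wrist view shows the hub ring at (376,124), the ball at (583,203), the tile spoke from (150,188) to (310,146), and the dish's spoke running top right, nearly along the bar. The top view shows the dish tray nearly under the loupe. Now the wheel angle.

```bash
python3 - <<'E'
from h import *
h=ray('wrist',376,124,.079)
print(h)
A=lambda d:np.degrees(np.arctan2(d[1],d[0]))
d=(ray('wrist',585,203,.062)-h)[:2];print('ball->dish',np.hypot(*d),A(d)+72)
for k,(a,b,o) in dict(tile=((302,148),(155,188),-144),ball=((434,147),(573,199),72),cyl=((365,190),(362,280),144)).items():
    d=(ray('wrist',*b,.069)-ray('wrist',*a,.069))[:2];print(k,A(d)+o)
# loupe angle: black rim circle in the first pictures
for n,u,v in(('top',309,197),('scene',313,206)):
    im=cv2.imread(f'pics/{n}0.png');g=(im.max(2)<45).astype(np.uint8)
    k,l,st,c=cv2.connectedComponentsWithStats(g)
    for i in range(1,k):
        x,y,w,hh,a=st[i]
        if a>120 and 200<x<420 and 110<y<260: print(n,st[i],c[i].round(1))
E
```

```text
[0.53753259 0.42153601 0.079     ]
ball->dish 0.10121806172429677 45.44552189253123
tile -316.23348831013027
ball 45.144570980026415
cyl 47.227305140535265
top [232 137  38  24 317] [253.4 148.1]
top [266 175  71  55 758] [303.8 198.3]
scene [288 117   9  21 139] [291.3 128.3]
scene [308 138  18  20 205] [316.5 149. ]
scene [302 198  23  23 270] [312.8 209.2]
```

Dish is at about 45.5 degrees against the loupe's 49.3. One small slow push, then I back off and lift clear to look.

```bash
python3 -m crank '[{"offset":[0.001,0.003,0],"twist":[0,0,-0.007]},{"offset":[0.001,0.005,0],"twist":[0,0,-0.012]},{"offset":[0,0.007,0],"twist":[0,0,-0.018]},{"offset":[0,0.008,0],"twist":[0,0,-0.02]},{"offset":[0,0.008,0],"twist":[0,0,-0.02]},{"offset":[0,-0.01,0],"twist":[0,0,0]},{"offset":[0,-0.01,-0.1],"twist":[0,0,0]},{"offset":[0,-0.01,-0.2],"twist":[0,0,0]},{"offset":[0,-0.01,-0.31],"twist":[0,0,0]},{"offset":[0,-0.01,-0.31],"twist":[0,0,0]}]'
python3 - <<'E'
from h import *
s=get_state();x,y,z=s['position'];rows([(.47,.17,.30,84),(.50,.2,.35,84)])
p,d=snapshot('wrist');cv2.imwrite('pics/w6.png',p[:,:,::-1])
E
```

```text
time: 11.7
position: [0.5066, 0.3612, 0.204]
eef_rot: [3.134, -0.006, 1.446]
ft_force: [0.8, 1.1, 0.4]
width: 0.002
gripper_force: 0.0
[ 0.47  0.17  0.3  84.  ] offset [-0.387, -0.023, -0.194] twist [0.003, -0.002, -0.006]
[ 0.5   0.2   0.35 84.  ] offset [-0.32, 0.03, -0.294] twist [0.003, -0.002, -0.006]
```

View pics/w6.png

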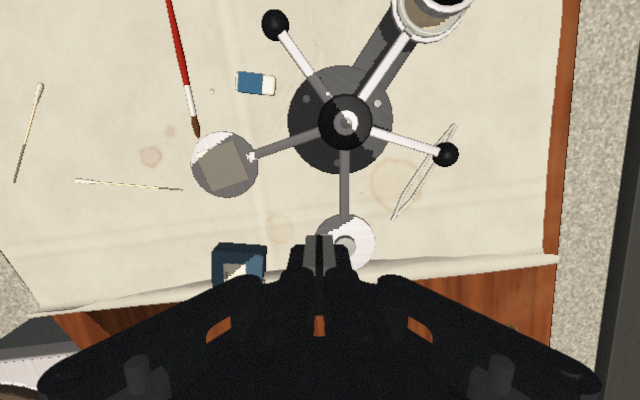

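Now the hub is at (345,122), balls are at (275,25) and (446,154), and the dish is below the loupe at the top edge. I raise and shift so that the wrist camera sees dish and loupe whole.

```bash
python3 -m crank '[{"offset":[0,0,-0.1],"twist":[0,0,0]},{"offset":[0,0.05,-0.2],"twist":[0,0,0]},{"offset":[0.02,0.12,-0.25],"twist":[0,0,0]},{"offset":[0.02,0.12,-0.25],"twist":[0,0,0]},{"offset":[0.02,0.12,-0.25],"twist":[0,0,0]},{"offset":[0.02,0.12,-0.25],"twist":[0,0,0]}]'
python3 - <<'E'
from h import *
A=lambda d:np.degrees(np.arctan2(d[1],d[0]))
p,d=snapshot('wrist');cv2.imwrite('pics/w7.png',p[:260,120:620,::-1])
c=camera_info('wrist');np.save('pics/c7.npy',c,allow_pickle=True)
E
```

```text
time: 12.35
position: [0.5646, 0.3623, 0.3203]
eef_rot: [-3.138, 0.002, 1.446]
ft_force: [0.1, -0.2, -0.2]
width: 0.002
gripper_force: 0.0
```

View pics/w7.png

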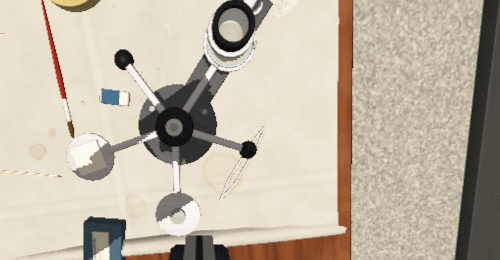

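The picture shows the hub at crop (174,127), balls at (124,59) and (249,149), and the loupe rim around (235,25) with the dish tray ring evenly beside it. Next, numeric measurement of both angles.

```bash
python3 - <<'E'
from h import *
A=lambda d:np.degrees(np.arctan2(d[1],d[0]))
im=cv2.imread('pics/w7.png');c=np.load('pics/c7.npy',allow_pickle=True).item()
W=lambda u,v,z:ray('wrist',u+120,v,z,c)
g=(im.max(2)<60).astype(np.uint8)
k,l,st,ce=cv2.connectedComponentsWithStats(g)
B=[]
for i in range(1,k):
    if st[i][4]>80: print(st[i],ce[i].round(1))
    x,y=ce[i]
    for b in((124,59),(249,149)):
        if np.hypot(x-b[0],y-b[1])<5 and st[i][4]>80: B.append(W(x,y,.062)[:2])
h=W(174,127,.079)[:2];print('hub',h)
for b in B: print('ball',np.hypot(*(b-h)),A(b-h))
# axis from balls independent: chord of 144 deg, dish on perpendicular opposite side
if len(B)==2:
    m=(B[0]+B[1])/2;print('midpoint dir->dish angle',A(m-h),'perp', A(np.array([-(B[1]-B[0])[1],(B[1]-B[0])[0]]))%180)
# loupe: dark blob outer contour, far-side points -> ellipse
for name,img,f,z in(('w7',im,W,.137),('top0',cv2.imread('pics/top0.png'),lambda u,v,z:ray('top',u,v,z),.137)):
    g=(img.max(2)<60).astype(np.uint8)
    cx,cy=(235,25) if name=='w7' else (260,149)
    M=np.zeros_like(g);cv2.circle(M,(cx,cy),32 if name=='w7' else 16,1,-1);g=g*M
    cs,hi=cv2.findContours(g,cv2.RETR_CCOMP,cv2.CHAIN_APPROX_NONE)
    for q,hh in zip(cs,hi[0]):
        if len(q)>25: 
            e=cv2.fitEllipse(q);p=f(*e[0],z);H=h if name=='w7' else ray('top',309,197,.079)[:2]
            print(name,'hole' if hh[3]>=0 else 'outer',np.round(e[0],1),np.round(e[1],1),np.round(p,4),A(p[:2]-H),np.hypot(*(p[:2]-H)))
P=ray('top',233.75,128.25,.122)[:2];H=ray('top',308.7,196.5,.079)[:2];print('post',A(P-H),np.hypot(*(P-H)))
E
```

```text
[212   0  43  52 870] [232.6  25.7]
[ 455    0   44  260 3364] [476.6 124. ]
[115  50  19  20 257] [123.1  58.8]
[ 139   80   78   84 3097] [183.1 122.6]
[240 141  17  18 208] [248.  149.7]
[ 85 217  41  28 262] [110.1 223.5]
[195 236   8  24 173] [198.7 248.1]
[169 245  16  15 193] [177.  252.4]
[214 245  16  15 197] [220.7 252.4]
hub [0.53957019 0.42178678]
ball 0.1024487390642809 120.32578001940118
ball 0.10087687023506917 -24.357483278557574
midpoint dir->dish angle 49.37528538258287 perp 47.843142378296854
w7 outer [232.9  25.2] [40.6 51.7] [0.6157 0.5111 0.137 ] 49.55299782946255 0.11735398926881241
w7 hole [233.   24.7] [31.9 35.5] [0.6159 0.5115 0.137 ] 49.60912485224784 0.11776685896361036
top0 outer [257.7 148.6] [22.8 24.8] [0.614  0.5122 0.137 ] 50.325641673752386 0.1199497364129257
top0 hole [258.  147.9] [16.3 17. ] [0.6154 0.5117 0.137 ] 49.68121201742326 0.12042713887630538
post 49.622298986934325 0.1836209105096994
```

Loupe is at 49.6 degrees (post and rim agree) and the dish at about 48.0, so it is 1.6 degrees short. One more slow nudge follows.

```bash
python3 - <<'E'
from h import *
rows([pose(-104,.2),pose(-104,.045)])
E
```

```text
[ 0.504  0.364  0.2   76.   ] offset [-0.011, -0.12, 0.242] twist [-0.001, 0.001, 0.038]
[5.04e-01 3.64e-01 4.50e-02 7.60e+01] offset [-0.01, -0.119, 0.552] twist [-0.001, 0.001, 0.038]
```

```bash
python3 -m crank '[{"offset":[-0.01,-0.12,0.05],"twist":[0,0,0.038]},{"offset":[-0.01,-0.12,0.15],"twist":[0,0,0.038]},{"offset":[-0.01,-0.12,0.24],"twist":[0,0,0.038]},{"offset":[-0.01,-0.12,0.32],"twist":[0,0,0.038]},{"offset":[-0.01,-0.12,0.42],"twist":[0,0,0.038]},{"offset":[-0.01,-0.12,0.5],"twist":[0,0,0.038]},{"offset":[-0.01,-0.12,0.55],"twist":[0,0,0.038]},{"offset":[-0.01,-0.12,0.55],"twist":[0,0,0.038]},{"offset":[-0.01,-0.12,0.55],"twist":[0,0,0.038]}]'
python3 - <<'E'
from h import *
rows([pose(p) for p in (-100,-97,-95,-94,-93,-92.5,-92)])
E
```

```text
time: 13.3
position: [0.5049, 0.3651, 0.0479]
eef_rot: [-3.141, 0.001, 1.327]
ft_force: [0.3, 0.5, 0.8]
width: 0.005
gripper_force: 0.0
[5.08e-01 3.62e-01 4.50e-02 8.00e+01] offset [-0.004, 0.007, 0.006] twist [-0.0, 0.0, -0.022]
[5.11e-01 3.61e-01 4.50e-02 8.30e+01] offset [-0.006, 0.014, 0.006] twist [-0.0, 0.0, -0.039]
[5.13e-01 3.60e-01 4.50e-02 8.50e+01] offset [-0.006, 0.018, 0.006] twist [-0.0, 0.0, -0.05]
[5.14e-01 3.59e-01 4.50e-02 8.60e+01] offset [-0.007, 0.02, 0.006] twist [-0.0, 0.0, -0.055]
[5.15e-01 3.59e-01 4.50e-02 8.70e+01] offset [-0.007, 0.022, 0.006] twist [-0.0, 0.0, -0.061]
[5.15e-01 3.59e-01 4.50e-02 8.75e+01] offset [-0.007, 0.023, 0.006] twist [-0.0, 0.0, -0.064]
[5.16e-01 3.59e-01 4.50e-02 8.80e+01] offset [-0.007, 0.025, 0.006] twist [-0.0, 0.0, -0.067]
```

```bash
python3 -m crank '[{"offset":[-0.004,0.007,0],"twist":[0,0,-0.022]},{"offset":[-0.006,0.014,0],"twist":[0,0,-0.039]},{"offset":[-0.006,0.018,0],"twist":[0,0,-0.05]},{"offset":[-0.007,0.02,0],"twist":[0,0,-0.055]},{"offset":[-0.007,0.022,0],"twist":[0,0,-0.061]},{"offset":[-0.007,0.023,0],"twist":[0,0,-0.064]},{"offset":[-0.007,0.025,0],"twist":[0,0,-0.067]},{"offset":[-0.007,0.025,0],"twist":[0,0,-0.067]}]' && python3 -m crank '[{"offset":[0,-0.02,0],"twist":[0,0,0]},{"offset":[0,-0.02,-0.1],"twist":[0,0,0]},{"offset":[0,-0.02,-0.2],"twist":[0,0,0]},{"offset":[0,-0.02,-0.3],"twist":[0,0,0]},{"offset":[0,-0.02,-0.4],"twist":[0,0,0]},{"offset":[0,0.05,-0.5],"twist":[0,0,0]},{"offset":[0,0.1,-0.55],"twist":[0,0,0]},{"offset":[0,0.1,-0.55],"twist":[0,0,0]},{"offset":[0,0.1,-0.55],"twist":[0,0,0]}]'
cat > m.py <<'E'
from h import *
A=lambda d:np.degrees(np.arctan2(d[1],d[0]))
im,_=snapshot('wrist');c=camera_info('wrist');g=(im.max(2)<60).astype(np.uint8)
hp=[proj('wrist',np.array([*r,z])) for r,z in(((.5396,.4218),.079),)][0]
a0=49.6
def blob(X,rad,hole):
    p=proj('wrist',X);M=np.zeros_like(g);cv2.circle(M,tuple(int(round(t)) for t in p),rad,1,-1)
    cs,hi=cv2.findContours(g*M,cv2.RETR_CCOMP,cv2.CHAIN_APPROX_NONE)
    q=[k for k,h in zip(cs,hi[0]) if (h[3]>=0)==hole] ;q=max(q,key=cv2.contourArea);e=cv2.fitEllipse(q)
    return p,e
at=lambda a,r,z:np.array([.5396+r*np.cos(np.radians(a)),.4218+r*np.sin(np.radians(a)),z])
p,e=blob(at(0,0,.079),15,True);h=ray('wrist',*e[0],.079,c);print('hub',p,e,h)
B=[]
for s in(72,-72):
    p,e=blob(at(a0+s,.102,.062),18,False);b=ray('wrist',*e[0],.062,c);B.append(b);d=(b-h)[:2];print('ball',p.round(),np.round(e[0],1),np.round(e[1],1),np.hypot(*d),'dish',A(d)-s)
d=(B[0]-B[1])[:2];print('perp',A(d)-90)
p,e=blob(at(a0,.12,.137),30,True);d=(ray('wrist',*e[0],.137,c)-h)[:2];print('loupe',p,np.round(e[0],1),e[1],A(d),np.hypot(*d))
E
python3 m.py
```

```text
time: 14.1
position: [0.5167, 0.3587, 0.0479]
eef_rot: [3.141, -0.0, 1.537]
ft_force: [-1.0, 0.3, 1.2]
width: 0.001
gripper_force: 0.5
time: 15.0
position: [0.5663, 0.3568, 0.3223]
eef_rot: [-3.141, 0.0, 1.536]
ft_force: [-0.4, -0.5, -0.6]
width: -0.006
gripper_force: 0.0
hub [296.76907325 120.40306021] ((295.3771667480469, 120.57707214355469), (18.656574249267578, 19.003816604614258), 144.63848876953125) [0.53785552 0.42165093 0.079     ]
ball [250.  49.] [248.2  50. ] [17.4 18.5] 0.10139357567500024 dish 50.522483748729016
ball [370. 148.] [368.5 147. ] [14.6 16.7] 0.10118130939304212 dish 50.286907917403575
perp 50.38532503439782
loupe [367.07017868  20.99112946] [364.   23.9] (31.784469604492188, 35.50377655029297) 49.316667436143234 0.1174748332464272
```

Dish reads about 50.4 against the loupe's 49.5, about 2 mm past. I clear the arm away and confirm from the fixed top camera.

```bash
python3 -m crank '[{"offset":[-0.1,-0.02,-0.05],"twist":[0,0,0]},{"offset":[-0.2,-0.05,-0.05],"twist":[0,0,0]},{"offset":[-0.45,-0.1,-0.1],"twist":[0,0,0]},{"offset":[-0.45,-0.1,-0.1],"twist":[0,0,0]},{"offset":[-0.45,-0.1,-0.1],"twist":[0,0,0]},{"offset":[-0.45,-0.1,-0.1],"twist":[0,0,0]},{"offset":[-0.45,-0.1,-0.1],"twist":[0,0,0]}]'
python3 - <<'E'
from h import *
A=lambda d:np.degrees(np.arctan2(d[1],d[0]))
for n in('top','scene'):
    im,_=snapshot(n);g=(im.max(2)<60).astype(np.uint8);B=[]
    cv2.imwrite(f'pics/{n}8.png',im[:,:,::-1])
    for s in(72,-72):
        a=np.radians(49.9+s);p=proj(n,np.array([.538+.101*np.cos(a),.42+.101*np.sin(a),.062]))
        M=np.zeros_like(g);cv2.circle(M,tuple(int(round(t)) for t in p),11,1,-1)
        k,l,st,c=cv2.connectedComponentsWithStats(g*M);i=1+st[1:,4].argmax();print(n,p.round(1),st[i],c[i].round(1));B.append(ray(n,*c[i],.062))
    d=(B[0]-B[1])[:2];print('dish angle',A(d)-90,np.hypot(*d),'expect .192')
E
```

```text
time: 15.75
position: [0.5082, 0.1337, 0.372]
eef_rot: [-3.14, 0.0, 1.536]
ft_force: [0.4, 0.2, 0.3]
width: -0.003
gripper_force: 0.0
top [264.1 225.2] [259 219  11  12  92] [263.6 224.7]
top [329.1 152.4] [323 146  11  11  85] [328.  150.5]
dish angle 50.65537655039776 0.19357293726216246 expect .192
scene [268.7 196.8] [264 191   9  10  65] [268.2 195.7]
scene [358.8 200.3] [356 194   8  10  68] [359.4 198.6]
dish angle 50.344187860564716 0.1947417683269639 expect .192
```

Both fixed cameras agree on about 50.5 degrees, 0.9 past the loupe. Time is ample, so I nudge back gently from the other side of the same spoke.

```bash
python3 - <<'E'
import h;from h import *
h.HUB=np.array([.539,.4217])
rows([pose(-85,.3,b=-.0193),pose(-85,.045,b=-.0193)])
E
```

```text
[ 0.563  0.364  0.3   95.   ] offset [0.461, 0.095, 0.143] twist [-0.001, 0.0, -0.038]
[5.63e-01 3.64e-01 4.50e-02 9.50e+01] offset [0.461, 0.096, 0.653] twist [-0.001, 0.0, -0.038]
```

```bash
python3 -m crank '[{"offset":[0.1,0.02,0.05],"twist":[0,0,-0.038]},{"offset":[0.2,0.04,0.1],"twist":[0,0,-0.038]},{"offset":[0.3,0.06,0.14],"twist":[0,0,-0.038]},{"offset":[0.4,0.08,0.14],"twist":[0,0,-0.038]},{"offset":[0.461,0.095,0.2],"twist":[0,0,-0.038]},{"offset":[0.461,0.095,0.3],"twist":[0,0,-0.038]},{"offset":[0.461,0.095,0.3],"twist":[0,0,-0.038]}]'  && python3 -m crank '[{"offset":[0,0,0.1],"twist":[0,0,0]},{"offset":[0,0,0.2],"twist":[0,0,0]},{"offset":[0,0,0.3],"twist":[0,0,0]},{"offset":[0,0,0.353],"twist":[0,0,0]},{"offset":[0,0,0.353],"twist":[0,0,0]},{"offset":[0,0,0.353],"twist":[0,0,0]}]'
python3 - <<'E'
import h;from h import *
h.HUB=np.array([.539,.4217])
rows([pose(a,.045,b=-.0193) for a in(-88,-90,-92,-93,-93.5,-94,-94.4)])
E
```

```text
time: 16.55
position: [0.5612, 0.3642, 0.2155]
eef_rot: [-3.131, 0.004, 1.66]
ft_force: [-0.0, -0.7, 0.3]
width: 0.002
gripper_force: 0.0
time: 17.15
position: [0.5649, 0.3629, 0.0479]
eef_rot: [3.141, -0.0, 1.656]
ft_force: [1.5, -0.3, 0.2]
width: -0.003
gripper_force: 0.0
[5.60e-01 3.62e-01 4.50e-02 9.20e+01] offset [-0.0, -0.009, 0.006] twist [0.0, -0.0, 0.016]
[5.58e-01 3.62e-01 4.50e-02 9.00e+01] offset [-0.001, -0.013, 0.006] twist [0.0, -0.0, 0.027]
[5.56e-01 3.61e-01 4.50e-02 8.80e+01] offset [-0.002, -0.018, 0.006] twist [0.0, -0.0, 0.038]
[5.55e-01 3.61e-01 4.50e-02 8.70e+01] offset [-0.003, -0.02, 0.006] twist [0.0, -0.0, 0.044]
[5.55e-01 3.61e-01 4.50e-02 8.65e+01] offset [-0.003, -0.021, 0.006] twist [0.0, -0.0, 0.047]
[5.54e-01 3.60e-01 4.50e-02 8.60e+01] offset [-0.003, -0.022, 0.006] twist [0.0, -0.0, 0.049]
[5.54e-01 3.60e-01 4.50e-02 8.56e+01] offset [-0.003, -0.023, 0.006] twist [0.0, -0.0, 0.052]
```

```bash
cat > b.py <<'E'
from h import *
C=[]
for i in range(4):
    im,_=snapshot('top');w=np.clip(110-im[210:240,248:279].max(2).astype(float),0,None)
    M=np.zeros(w.shape);cv2.circle(M,(15,14),10,1,-1);w*=M;v,u=np.mgrid[210:240,248:279];C.append([(w*u).sum()/w.sum(),(w*v).sum()/w.sum()])
m=np.mean(C,0);x=ray('top',*m,.062);print(m.round(2),np.std(C,0).round(2),np.degrees(np.arctan2(x[1]-.4205,x[0]-.538))-72)
E
python3 b.py
python3 -m crank '[{"offset":[0,-0.009,0],"twist":[0,0,0.016]},{"offset":[-0.001,-0.013,0],"twist":[0,0,0.027]},{"offset":[-0.002,-0.018,0],"twist":[0,0,0.038]},{"offset":[-0.003,-0.02,0],"twist":[0,0,0.044]},{"offset":[-0.003,-0.02,0],"twist":[0,0,0.044]}]'
python3 b.py
```

```text
[263.52 224.76] [0.   0.02] 49.3304527601867
time: 17.85
position: [0.5547, 0.3603, 0.0472]
eef_rot: [3.14, -0.001, 1.518]
ft_force: [-0.2, 0.8, 0.2]
width: -0.002
gripper_force: 0.0
[263.53 224.76] [0.01 0.01] 49.33026225962594
```

The ball's centroid resolves to about 0.02 px and has not moved yet. I go on in 1 mm steps.

```bash
python3 -m crank '[{"offset":[0,-0.001,0],"twist":[0,0,0.004]},{"offset":[0,-0.002,0],"twist":[0,0,0.006]},{"offset":[0,-0.002,0],"twist":[0,0,0.006]}]'
python3 b.py
python3 -m crank '[{"offset":[0,-0.001,0],"twist":[0,0,0.002]},{"offset":[0,-0.002,0],"twist":[0,0,0.005]},{"offset":[0,-0.002,0],"twist":[0,0,0.005]}]'
python3 b.py
```

```text
time: 18.35
position: [0.5535, 0.3603, 0.0462]
eef_rot: [3.141, 0.0, 1.499]
ft_force: [1.7, -0.7, -0.3]
width: 0.002
gripper_force: 0.2
[263.44 224.74] [0.   0.01] 49.26103139160655
time: 18.85
position: [0.5525, 0.3602, 0.0462]
eef_rot: [3.141, 0.0, 1.483]
ft_force: [1.4, -1.4, 0.1]
width: -0.0
gripper_force: 0.9
[262.92 224.09] [0.01 0.01] 48.35196330382226
```

It moved 0.98 degrees, so the dish is now at about 49.5. I back off, lift and clear.

```bash
python3 -m crank '[{"offset":[0,0.01,0],"twist":[0,0,0]},{"offset":[0,0.016,0],"twist":[0,0,0]},{"offset":[0,0.016,-0.1],"twist":[0,0,0]},{"offset":[0,0.016,-0.2],"twist":[0,0,0]},{"offset":[0,0.016,-0.3],"twist":[0,0,0]},{"offset":[-0.05,0,-0.4],"twist":[0,0,0]},{"offset":[-0.15,0,-0.5],"twist":[0,0,0]},{"offset":[-0.25,0,-0.55],"twist":[0,0,0]},{"offset":[-0.35,0,-0.6],"twist":[0,0,0]},{"offset":[-0.45,0,-0.6],"twist":[0,0,0]}]' && python3 -m crank '[{"offset":[0,0,0],"twist":[0,0,0]},{"offset":[0,0,0],"twist":[0,0,0]},{"offset":[0,0,0],"twist":[0,0,0]}]'
python3 b.py
python3 -c "
from h import *
print(get_state()['time'],sign_off())"
```

```text
time: 20.05
position: [0.5358, 0.1689, 0.3413]
eef_rot: [3.138, -0.001, 1.485]
ft_force: [0.5, -0.1, -0.9]
width: -0.002
gripper_force: 0.0
time: 20.35
position: [0.5358, 0.1707, 0.3385]
eef_rot: [-3.141, -0.0, 1.484]
ft_force: [-0.2, 0.2, 0.2]
width: -0.001
gripper_force: 0.0
[262.96 224.07] [0.01 0.01] 48.35968855977012
the job is handed in; nothing more can be done
20.55 None
```

The dish is under the loupe, within about half a degree (roughly 1 mm) by my measurements; I pushed only on the spokes, the arm is clear of the wheel, and the job was handed in at 20.6 s.

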